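Lock a rental lantern into its charging bay

ROBOT

A 6-joint arm with a two-finger parallel gripper is mounted at the origin on the work surface. World frame = base frame: x ahead of the robot, y to its left, z up, the work surface at z = 0. Lengths are in m, angles in rad, forces in N, time in s.
With the tool pointing down it reaches from about 0.35 to 0.775 m from the base axis. Payload 7.3 kg.
Tool frame: the origin (TCP) lies at the very end of the fingers, on their centre line; the grasp point (between the pads) lies 19 mm behind it; x points along the fingers, y is the direction in which the jaws open and shut, and the axes are right-handed (so a half turn about x gives the same grasp; the last joint's range is limited). The gripper opens to 92 mm and grips with 3 to 60 N. Pads are 19 mm wide; open, the fingers measure 130 mm over their backs; the gripper's body (75 mm by 190 mm) begins 47 mm behind the grasp point.
Start: joints at [-1.361, 0.342, 1.524, -0, 1.275, -0.146], TCP at [0.183, -0.492, 0.227] pointing down, gripper open.
Joint ranges: [-2.53, 2.53], [-0.77, 2.02], [0.04, 2.7], [-1, 4.14], [0.28, 2.66], [-3.11, 3.11]. Speed limits (rad/s): [2.57, 2.57, 3.14, 3.14, 3.14, 3.14].

INTERFACE

Orientations are given as [roll, pitch, yaw] about the fixed x, y, z axes, in that order (R = Rz(yaw) Ry(pitch) Rx(roll)).
In Python, from cell import observe, vision, job gives the robot as it stands.
- The arm moves only by the tool send_rows, never from a script. Its argument "motion" is a list of rows, each an object with "hand": the opening, from -1 (shut) to 1 (fully open), so that 0 is half open; "slide": the shift along the tool's x, y, z in mm, a list of three; "spin": the turn about the tool's x in rad. In form: [{"hand": hand, "slide": [tx, ty, tz], "spin": spin}, ...]. A call has 1 to 8 rows; each row shifts and turns the pose as measured when the row begins, along the tool's axes as they then stand; what a row does not reach is not made up. A row lasts 1/10 s, in which the tool goes at most 50 mm and 8.59 degrees, less where a joint would pass 70% of its speed; a pose out of reach is approached as far as the arm can. A call with a gripper value outside its range is refused whole. The fingers move at their own pace and stop on an object; "grip_force" is the grip in N (left out, the last holds). Time passes only in rows, so rows that do not move let the fingers close. It gives the time, the measured TCP pose, the force and the opening at its end, in the units of the state.
- observe(): the state, without advancing time (a new reading comes with each control period).
- vision.read_camera(name): name is "scene" or "top" or "wrist"; returns a dict with "pixels" (384x512x3 uint8, blue, green, red), "range_z" (384x512 float32, m along the optical axis (not along the pixel's ray), 0 where there is no reading), "fx", "fy", "cx", "cy" (pixels), "world_from_camera" (4x4, takes a point from camera to world coordinates); the wrist camera has in their place "T_tool_cam" (4x4, takes a point from camera to tool coordinates, whose origin is the TCP and whose axes are the tool frame's). Camera axes: x right, y down, z forward; pixel columns grow to the right and rows downward; lengths in m; the calibration is good to about 2 mm. A picture is of the moment at which its call begins: read the wrist's pose just before it.
- job.hand_in(): hands the job in, once; it reports no verdict.
Trained networks look in a picture, given as the dict that the camera call returned (one of the last four; its "shot" number tells which), for a name from the list of things; names that differ only in an ending like _2 or _b are one class to them, and where a whole thing is asked for, a point or a joint stands for the part that bears it (a point fixed in the world has none). Each returns a list of dicts, best first, with "conf" (0 to 1); they miss things now and then, are a little off and sometimes report something else, mostly with a low value. They report only what shows in the picture. A call takes as long as a camera call.
- vision.search_frame(picture, thing): "uv" ([column, row] in pixels, amid what is visible of it).
- vision.cut_out(picture, thing): "mask" (384x512 bool, what is visible of it) and "uv" ([column, row] in pixels, amid what is visible of it).
The state is a dict: "time": time; "qpos": joint angles; "qvel": joint speeds; "joint_efforts": joint torques, N m; "tool_pos": TCP position; "tool_rot": TCP orientation; "contact_force": force on the tool from outside, world axes, zero at the start; "torque": the same for the moment, N m; "opening": finger opening in m.
Only numpy, scipy, OpenCV 4.12 (cv2) and the standard library are available. Lean on these libraries where they do the work, as an engineer would, in place of code of your own. Each camera call takes 0.05 s, during which the arm holds its last target.

TASK

Lock the lantern that has the carry loop into the charging bay: lift it by its grip and use one upright of its loop, not the fingers, to press the snap hook's sprung gate inward until the upright is inside the hook and the gate snaps shut behind it. Then pull the lantern gently back out against the shut gate, with about 10 N and never more than 13 N on the hook, for about a second to prove that it holds. Finally stand the lantern upright on the bay's pad, still locked in the hook, and let go, leaving the other things where they are.

Things in the scene. Friction and masses are not known exactly. Their poses are not given: they have to be found in the camera images.
- lantern_center (a point): Half-way up (85 mm) on the axis of the lantern to lock in, 0.22 kg: clear round jar 58 mm across, yellow cap 64 mm across with its top 100 mm above the underside, and above that an upright rigid rectangular steel loop. z is up, y runs from one upright of the loop to the other, x is square to the plane of the loop. Both ends are alike.
- lantern_grip (a point): Centre of the black grip that closes the loop at its top, 168 mm above the lantern's underside: a bar 62 mm long (along the lantern's y), 12 mm wide (along x: pinch it across this from above), 16 mm high.
- post_a (a point): Mid-height of the loop's upright at +y of the lantern axis, 25 mm off it: a round steel bar 6 mm thick, free from 100 to 160 mm above the lantern's underside; this point is 130 mm above it.
- post_b (a point): The same for the loop's other upright, 25 mm to -y of the lantern axis.
- hook: The charging bay, fixed: origin on the table straight below the gate's pivot. A dark steel post 24 mm square, 140 mm high, centred at x +62, y -40 mm carries a big level steel snap hook, bars centred 132 mm above the table. The hook is clamped up to 5 mm to either side along y from where this pose and its points say: find it by feel. x points to the post, y out of the mouth, z up.
- pad: The bay's black rubber pad, fixed, 140 x 140 x 6 mm; origin under its middle, at x -35, y +10 mm of hook and turned with it. With the lantern standing on it, the loop's opening reaches from 26 mm below to 34 mm above the middle of the hook's bars: carry it 5 to 15 mm above the pad while the hook is in the loop.
- hook_hinge (a point): Pivot of the hook's gate, 132 mm above the table; axes as hook. The gate (dark bar 7 mm thick) runs from here along y = 0 to x -40 mm. The nose (10 mm bar) starts at x -41, runs along y = 0 to x -62 and bends round (outermost x -77) to spine. Push an upright towards -y at about x -35: it slips past the gate's end when its centre is about 26 mm in, at y -26 mm.
- spine (a point): Middle of the hook's straight back bar, 10 mm thick, along y -40 mm of hook_hinge, here at x -35. An upright inside the hook meets it when its centre is at y -32 mm. Pulled back towards +y, an upright meets the shut gate when its centre is at about y -6.5 mm (all give or take the 5 mm of the clamp; the hook stays put).
- gate (a joint): Swing of the gate in rad: 0 shut against the nose, positive swung inward (towards -y of the hook), at most 1.1. A spring shuts it: pressing 35 mm from the pivot takes about 2 N at first and about 5 N at 0.65 rad. It does not open outward.
- plain_center (a point): Bystander: half-way up (50 mm) a lantern of the same jar and cap, 64 mm across, 100 mm high, with no loop. Leave it.
- water_center (a point): Bystander: half-way up (85 mm) a clear water bottle 60 mm across, 170 mm high. Leave it.
- driver: Bystander: a screwdriver lying on the table. Leave it.
- plug: Bystander: a black plug block 45 x 30 x 20 mm with a steel pin, lying on the table; origin under its middle. Leave it.

How it is judged:
On the way, in this order (a step that is already met when the one before it is completed fails the run):
1. the lantern's loop presses the gate inward (value of joint gate above 0.3 rad and contact force between lantern and hook above 0.5 N), for 0.05 s.
2. an upright of the loop is inside the hook and the gate has snapped shut (((x of post_a in the frame of hook_hinge between -0.072 and 0 m and y of post_a in the frame of hook_hinge between -0.04 and 0.001 m and z of post_a in the frame of hook_hinge between -0.026 and 0.03 m) or (x of post_b in the frame of hook_hinge between -0.072 and 0 m and y of post_b in the frame of hook_hinge between -0.04 and 0.001 m and z of post_b in the frame of hook_hinge between -0.026 and 0.03 m)) and value of joint gate below 0.08 rad), for 0.2 s.
3. the lantern is pulled out against the shut gate with more than 7 N for 0.5 s (((x of post_a in the frame of hook_hinge between -0.072 and 0 m and y of post_a in the frame of hook_hinge between -0.0145 and 0.001 m and z of post_a in the frame of hook_hinge between -0.026 and 0.03 m) or (x of post_b in the frame of hook_hinge between -0.072 and 0 m and y of post_b in the frame of hook_hinge between -0.0145 and 0.001 m and z of post_b in the frame of hook_hinge between -0.026 and 0.03 m)) and value of joint gate below 0.08 rad and contact force between lantern and hook above 7 N), for 0.5 s.
At the end, for the whole second after the job is handed in: One upright of the loop is inside the closed hook, the gate is shut (under 0.08 rad), and the lantern stands on the pad (height within 4 mm), upright within 0.06 rad, at rest and released (all of step 2 and z of lantern_center in the frame of hook_hinge between -0.045 and -0.037 m and angle between lantern_center's own z axis and vertical below 0.06 rad and linear speed of lantern below 0.01 m/s and contact force between the fingers and lantern below 0.1 N); the robot touches nothing.
It fails at once if more than 14 N between the lantern and the hook, its gate or its post (contact force between lantern and hook above 14 N).
It fails at once if the robot itself pushes on the hook, its gate or its post (over 2 N) (contact force between any of the arm, the fingers and hook above 2 N).
It fails at once if a bystander (plain lantern, water bottle, screwdriver or plug) is moved more than 20 mm (distance of any of plain_center, water_center, driver, plug from where it was at the start of the episode above 0.02 m).
It also fails if it takes over 69 s, if anything falls off the work surface, if the arm or the gripper's body presses on something with over 40 N, if the wrist force passes 120 N, or if a joint passes its speed limit or range.

## Working session

There is one attempt and no reset: what is moved stays moved. The work goes in short steps, Python scripts to look and compute and a tool call to move; the robot and the scene stay as the last step left them, time stands still between calls to the robot, and variables do not carry over. Pictures are saved under pics/ and viewed, and the job is handed in when it is done.

Besides the shell and the picture viewer there is one more tool, called after "Call:" as name(argument=value, ...) on one line, values as JSON. send_rows: Moves the arm, as the interface text tells. Its arguments: {"type":"object","properties":{"motion":{"type":"array","items":{"type":"object","properties":{"hand":{"type":"number"},"slide":{"type":"array","items":{"type":"number"}},"spin":{"type":"number"}}}},"grip_force":{"type":"number"}},"required":["motion"]}

```bash
ls; mkdir -p pics; python3 - <<'E'
from cell import observe, vision
import cv2, pickle
s=observe(); print({k:s[k] for k in s})
for n in ("scene","top"):
    p=vision.read_camera(n); cv2.imwrite(f"pics/{n}0.png",p["pixels"]); pickle.dump(p,open(f"{n}0.pkl","wb"))
    print(n,p["fx"],p["fy"],p["cx"],p["cy"]); print(p["world_from_camera"].round(3) if hasattr(p["world_from_camera"],'round') else p["world_from_camera"])
    for t in ("lantern_center","lantern_grip","post_a","hook","pad","hook_hinge","gate","plain_center","water_center","driver","plug"):
        try: print(t,[(d["conf"],d["uv"]) for d in vision.search_frame(p,t)[:3]])
        except Exception as e: print(t,e)
E
```

```text
pics
{'time': 0.0, 'qpos': array([-1.36099738e+00,  3.42703526e-01,  1.52505917e+00, -2.62003579e-05,
        1.27537908e+00, -1.45949093e-01]), 'qvel': array([ 0.00082301, -0.00182747,  0.00053808, -0.00011932,  0.00068704,
       -0.0006574 ]), 'joint_efforts': array([-2.71181350e-03, -4.31251431e+01, -2.44221997e+01,  7.15353596e-02,
        5.60469856e-02, -1.21575290e-04]), 'tool_pos': array([ 0.18280258, -0.49169594,  0.22604021]), 'tool_rot': array([-1.70057417,  1.56924699,  1.79677417]), 'contact_force': array([-0.15581927,  0.21480221,  0.66290953]), 'torque': array([-0.07454908,  0.03130282,  0.04290491]), 'opening': 0.09125602625304832}
scene 495.37048436987527 495.37048436987527 247.20691820889388 190.96009499559614
[[ 0.621  0.473 -0.625  1.229]
 [ 0.783 -0.378  0.493 -0.642]
 [-0.003 -0.796 -0.605  0.828]
 [ 0.     0.     0.     1.   ]]
lantern_center [(0.61, [366.8, 184.9]), (0.16, [258.4, 251.2])]
lantern_grip [(0.67, [364.8, 185.2])]
post_a [(0.65, [368.1, 186.6])]
hook [(0.62, [366.7, 183.8]), (0.6, [260.6, 249.6])]
pad [(0.76, [268.8, 239.0])]
hook_hinge [(0.77, [
[... 155 characters left out ...]
lug [(0.71, [255.5, 185.1])]
top 425.94212257446117 425.94212257446117 260.8686313706707 194.62049434225975
[[ 0.023 -0.99   0.139  0.384]
 [-0.999 -0.027 -0.023 -0.058]
 [ 0.026 -0.139 -0.99   1.04 ]
 [ 0.     0.     0.     1.   ]]
lantern_center [(0.86, [126.0, 146.6])]
lantern_grip [(0.62, [125.6, 149.5])]
post_a [(0.72, [127.0, 151.4])]
hook [(0.84, [277.8, 160.5])]
pad [(0.61, [250.5, 186.4]), (0.15, [275.3, 156.8])]
hook_hinge [(0.69, [274.9, 156.4]), (0.51, [129.1, 151.5])]
gate [(0.61, [259.9, 173.5])]
plain_center [(0.68, [114.6, 215.3])]
water_center [(0.91, [397.3, 162.7])]
driver [(0.93, [355.9, 236.4]), (0.47, [276.6, 154.2])]
plug [(0.5, [126.1, 149.3]), (0.26, [355.0, 237.9])]
```

View pics/scene0.png

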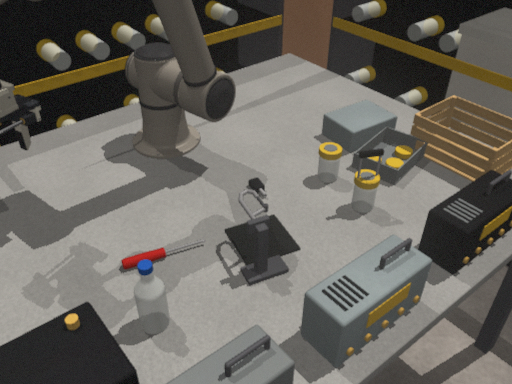

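View pics/top0.png

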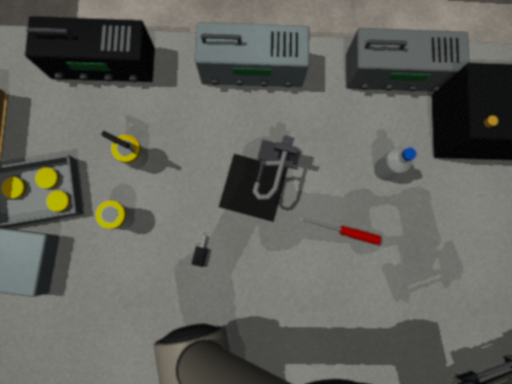

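```bash
python3 - <<'E'
import pickle,cv2
for n,b in (("top",(80,100,340,250)),("scene",(190,100,420,320))):
    p=pickle.load(open(n+"0.pkl","rb"))["pixels"]; x0,y0,x1,y1=b
    cv2.imwrite(f"pics/{n}0z.png",cv2.resize(p[y0:y1,x0:x1],None,fx=3 if n=="top" else 2.6,fy=3 if n=="top" else 2.6,interpolation=cv2.INTER_CUBIC))
E
```

```text
(no output)
```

View pics/top0z.png

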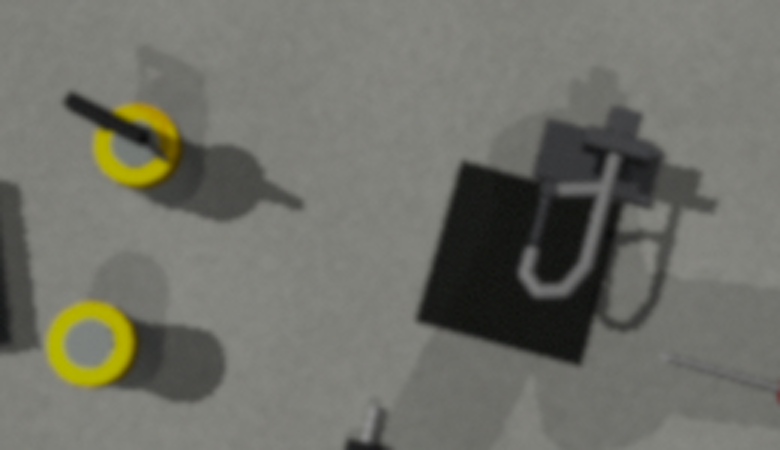

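View pics/scene0z.png

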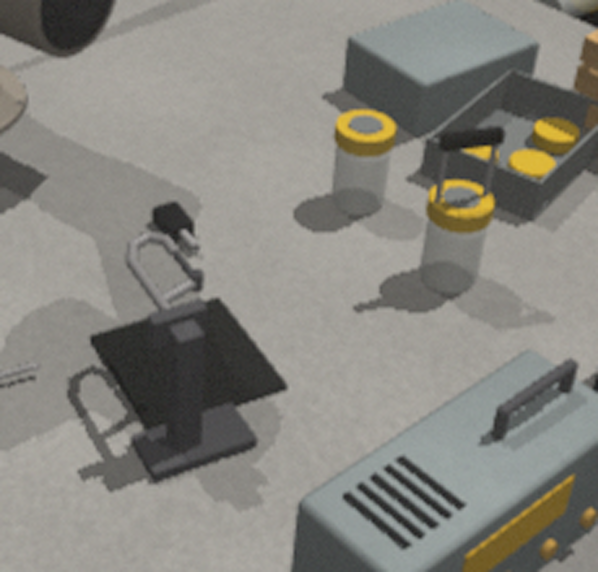

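```bash
cat > h.py <<'E'
import numpy as np,pickle,cv2
def ray(p,uv,z):
    M=np.array(p["world_from_camera"]); d=M[:3,:3]@np.array([(uv[0]-p["cx"])/p["fx"],(uv[1]-p["cy"])/p["fy"],1.]); o=M[:3,3]
    return o+d*(z-o[2])/d[2]
def cloud(p,M=None):
    M=np.array(p["world_from_camera"]) if M is None else M
    z=p["range_z"]; v,u=np.mgrid[:384,:512]
    c=np.stack([(u-p["cx"])/p["fx"]*z,(v-p["cy"])/p["fy"]*z,z],-1)
    return c@M[:3,:3].T+M[:3,3]
def proj(p,P,M=None):
    M=np.array(p["world_from_camera"]) if M is None else M
    c=(np.atleast_2d(P)-M[:3,3])@M[:3,:3]
    return np.c_[c[:,0]/c[:,2]*p["fx"]+p["cx"],c[:,1]/c[:,2]*p["fy"]+p["cy"]]
E
python3 - <<'E'
from h import *
T=pickle.load(open("top0.pkl","rb")); S=pickle.load(open("scene0.pkl","rb"))
np.set_printoptions(precision=4,suppress=True)
c=[ray(T,uv,.006)[:2] for uv in ((234,153.3),(219,207),(273.7,221.3),(288.7,168))]
c=np.array(c);print(c, [np.linalg.norm(c[i]-c[i-1]) for i in range(4)])
for i,j in((1,0),(2,3)): d=c[j]-c[i]; print("hook x yaw",np.arctan2(d[1],d[0]))
d=c[1]-c[2];print("y dir yaw",np.arctan2(d[1],d[0])-np.pi/2)
print("pad centre",c[:3:2].mean(0))
for n,p in(("top",T),("scene",S)):
    C=cloud(p)
    for name,(x0,x1,y0,y1,z0,z1) in {"grip":(.3,.6,.15,.4,.155,.19),"hookbar":(.3,.7,-.25,.1,.12,.15),}.items():
        m=(C[...,0]>x0)&(C[...,0]<x1)&(C[...,1]>y0)&(C[...,1]<y1)&(C[...,2]>z0)&(C[...,2]<z1)&(p["range_z"]>0)
        q=C[m]; print(n,name,len(q)); 
        if len(q)>5:
            print(q.mean(0),q.min(0),q.max(0)); r=cv2.minAreaRect(q[:,:2].astype(np.float32)*1000); print(r)
            if name=="hookbar":print(q[np.argsort(q[:,0])][::max(1,len(q)//40)])
# jar/caps
for n in("lantern",):
    b=(T["pixels"].astype(int)); y=(b[...,2]>120)&(b[...,1]>100)&(b[...,0]<70)
    k,l,st,ce=cv2.connectedComponentsWithStats(y.astype(np.uint8))
    for i in range(1,k):
        if st[i,4]>100:
            x,yy,w,h=st[i,:4]; print(st[i],ray(T,(x+(w-1)/2,yy+(h-1)/2),.1))
E
```

```text
[[ 0.6308 -0.0125]
 [ 0.4959  0.0196]
 [ 0.4645 -0.1144]
 [ 0.5976 -0.149 ]] [np.float64(0.1404981336482423), np.float64(0.1386954170516228), np.float64(0.1376596912743619), np.float64(0.1375706646277438)]
hook x yaw -0.23395522797724394
hook x yaw -0.2545830209119954
y dir yaw -0.2305424786560697
pad centre [ 0.5477 -0.0635]
top grip 10
[0.5987 0.2056 0.1699] [0.5968 0.2022 0.1619] [0.5999 0.2097 0.1762]
((598.196044921875, 205.84124755859375), (3.006237745285034, 7.551550388336182), 7.356450080871582)
top hookbar 770
[ 0.577  -0.1087  0.1378] [ 0.503  -0.152   0.1202] [ 0.644  -0.0614  0.1499]
((573.718505859375, -103.0141372680664), (59.226539611816406, 153.99916076660156), 63.00773620605469)
[[ 0.503  -0.0769  0.1399]
 [ 0.5059 -0.0855  0.1359]
 [ 0.5085 -0.0941  0.1346]
 [ 0.5117 -0.0746  0.1383]
 [ 0.5144 -0.0725  0.1346]
 [ 0.5182 -0.0702  0.138 ]
 [ 0.5214 -0.1066  0.1373]
 [ 0.5257 -0.1065  0.1379]
 [ 0.5301 -0.0721  0.1318]
 [ 0.5341 -0.0634  0.1321]
 [ 0.5389 -0.1105  0.1377]
 [ 0.5446 -0.0717  0.1362]
 [ 0.5494 -0.0738  0.1344]
 [ 0.5546 -0.1147  0.1362]
 [ 0.5604 -0.0735
[... 1600 characters left out ...]
 0.6192 -0.1343  0.1455]
 [ 0.6204 -0.1407  0.1414]
 [ 0.6216 -0.1198  0.1448]
 [ 0.6232 -0.1266  0.1412]
 [ 0.6246 -0.1414  0.139 ]
 [ 0.6262 -0.1237  0.1445]
 [ 0.6271 -0.1128  0.1279]
 [ 0.6286 -0.1115  0.1339]
 [ 0.6301 -0.1213  0.1402]
 [ 0.6334 -0.1458  0.1364]
 [ 0.6372 -0.1463  0.1393]
 [ 0.6402 -0.1457  0.1214]
 [ 0.642  -0.1285  0.1411]
 [ 0.643  -0.1456  0.1374]
 [ 0.6444 -0.1358  0.1301]
 [ 0.6457 -0.1399  0.1445]]
[118 134  21  13 119] [0.6319 0.2225 0.1   ]
[111 143  25  19 190] [0.6039 0.2318 0.1   ]
[ 36 168  21  21 352] [0.5401 0.3966 0.1   ]
[ 10 177  13  21 209] [0.5182 0.4599 0.1   ]
[ 47 190  21  22 359] [0.4907 0.3681 0.1   ]
[ 96 200  29  29 410] [0.464  0.2506 0.1   ]
```

```bash
cat >> h.py <<'E'
from scipy.spatial.transform import Rotation as Ro
def tool(s): 
    M=np.eye(4); M[:3,:3]=Ro.from_euler("xyz",s["tool_rot"]).as_matrix(); M[:3,3]=s["tool_pos"]; return M
np.set_printoptions(precision=4,suppress=True)
HY=-.24; HX=np.array([np.cos(HY),np.sin(HY)]); HYv=np.array([-HX[1],HX[0]]); HO=np.array([.5793,-.0815])
def hook(P): d=np.atleast_2d(P)[:,:2]-HO; return np.c_[d@HX,d@HYv]
E
python3 - <<'E'
from h import *
from cell import observe
T=pickle.load(open("top0.pkl","rb")); S=pickle.load(open("scene0.pkl","rb"))
print("cap",ray(T,(124.5,147.8),.1)); a,b=ray(T,(102.7,132.7),.172),ray(T,(129.3,146),.172); print(a,b,(a+b)/2,np.arctan2(*(a-b)[1::-1]),np.linalg.norm(a-b))
for p in(T,S):
    C=cloud(p).reshape(-1,3); C=C[(C[:,2]>.125)&(C[:,2]<.142)]; h=hook(C)*1000
    for lo,hi in((-55,-45),(-45,-30),(-30,-15),(-15,0)):
        m=(h[:,0]>lo)&(h[:,0]<hi); 
        for a,b in((-60,-25),(-15,15)):
            q=h[m&(h[:,1]>a)&(h[:,1]<b)][:,1]; print((lo,hi),len(q),np.median(q) if len(q) else None)
M=tool(observe()); print(M)
E
```

```text
cap [0.6137 0.2291 0.1   ]
[0.6269 0.2543 0.172 ] [0.6002 0.1975 0.172 ] [0.6135 0.2259 0.172 ] 1.1312325611659106 0.06271282666869941
(-55, -45) 24 -35.30463953617126
(-55, -45) 21 2.575288023050373
(-45, -30) 32 -37.87310813057864
(-45, -30) 22 1.749755000304072
(-30, -15) 32 -37.47726154592509
(-30, -15) 23 2.0754238886204535
(-15, 0) 30 -38.102711171478
(-15, 0) 30 1.1235161927999895
(-55, -45) 13 -35.6317707133046
(-55, -45) 11 0.23899063996311215
(-45, -30) 19 -39.774751290044925
(-45, -30) 17 1.118124423468104
(-30, -15) 19 -39.959874946246835
(-30, -15) 16 0.4737495628701618
(-15, 0) 24 -39.74671213972658
(-15, 0) 12 1.9153139423704635
[[ 0.      0.3483 -0.9374  0.1829]
 [-0.0001 -0.9374 -0.3483 -0.4921]
 [-1.      0.0001  0.      0.2267]
 [ 0.      0.      0.      1.    ]]
```

Call:
send_rows(motion=[{"hand": 1,"slide": [-3,-30,-38],"spin": 0},{"hand": 1,"slide": [-3,-30,-38],"spin": 0},{"hand": 1,"slide": [-3,-30,-38],"spin": 0},{"hand": 1,"slide": [-3,-30,-38],"spin": 0},{"hand": 1,"slide": [-3,-30,-38],"spin": 0},{"hand": 1,"slide": [-3,-30,-38],"spin": 0},{"hand": 1,"slide": [-3,-30,-38],"spin": 0},{"hand": 1,"slide": [-3,-30,-38],"spin": 0}])

```text
time: 2.0
tool_pos: [0.3883, -0.1562, 0.2506]
tool_rot: [1.884, 1.567, -0.914]
contact_force: [1.0, -0.5, -0.2]
opening: 0.0921
```

Call:
send_rows(motion=[{"hand": 1,"slide": [0,-31,-38],"spin": 0},{"hand": 1,"slide": [0,-31,-38],"spin": 0},{"hand": 1,"slide": [0,-31,-38],"spin": 0},{"hand": 1,"slide": [0,-31,-38],"spin": 0},{"hand": 1,"slide": [0,-31,-38],"spin": 0},{"hand": 1,"slide": [0,-31,-38],"spin": 0},{"hand": 1,"slide": [0,-31,-38],"spin": 0},{"hand": 1,"slide": [0,-31,-38],"spin": 0}])

```text
time: 2.8
tool_pos: [0.5924, 0.188, 0.2525]
tool_rot: [2.236, 1.561, -0.56]
contact_force: [1.3, -1.3, 0.4]
opening: 0.0918
```

Call:
send_rows(motion=[{"hand": 1,"slide": [0,0,0],"spin": -0.145},{"hand": 1,"slide": [0,0,0],"spin": -0.145},{"hand": 1,"slide": [0,0,0],"spin": -0.145},{"hand": 1,"slide": [0,0,0],"spin": -0.145},{"hand": 1,"slide": [0,0,0],"spin": -0.145},{"hand": 1,"slide": [0,0,0],"spin": -0.05},{"hand": 1,"slide": [0,0,0],"spin": 0}])

```text
time: 3.5
tool_pos: [0.5939, 0.1963, 0.248]
tool_rot: [1.186, 1.564, -0.804]
contact_force: [0.2, -0.0, 0.3]
opening: 0.0916
```

```bash
python3 - <<'E'
from h import *
from cell import observe,vision
M=tool(observe()); p=vision.read_camera("wrist"); pickle.dump((M,p),open("w1.pkl","wb")); cv2.imwrite("pics/w1.png",p["pixels"]); print(M,p["T_tool_cam"])
W=M@np.array(p["T_tool_cam"])
for n in("lantern_grip","lantern_center"):
  for d in vision.cut_out(p,n)[:2]:
    m=d["mask"]; print(n,d["conf"],d["uv"],m.sum()); 
    C=cloud(p,W)[m]; g=C[(C[:,2]>.166)&(C[:,2]<.19)]; print(len(g),g.mean(0),cv2.minAreaRect(g[:,:2].astype(np.float32)*1000)) if len(g)>5 else 0
p["world_from_camera"]=W
C=cloud(p).reshape(-1,3);g=C[(C[:,2]>.166)&(C[:,2]<.19)&(p["range_z"].ravel()>.05)];print(len(g));print(g.mean(0),g.min(0),g.max(0),cv2.minAreaRect(g[:,:2].astype(np.float32)*1000))
E
```

```text
[[ 0.0044  0.9137 -0.4063  0.5939]
 [-0.0046 -0.4063 -0.9137  0.1963]
 [-1.      0.0059  0.0024  0.248 ]
 [ 0.      0.      0.      1.    ]] [[-0.0001 -0.2945  0.9557 -0.1578]
 [ 1.     -0.0002  0.0001 -0.0001]
 [ 0.0002  0.9557  0.2945 -0.0789]
 [ 0.      0.      0.      1.    ]]
lantern_grip 0.62 [260.8, 142.7] 3726
1311 [0.6155 0.2309 0.1754] ((614.9168090820312, 229.4825897216797), (61.2783088684082, 12.029914855957031), 64.42320251464844)
lantern_center 0.79 [266.1, 138.0] 3694
1311 [0.6155 0.2309 0.1754] ((614.9168090820312, 229.4825897216797), (61.2783088684082, 12.029914855957031), 64.42320251464844)
1311
[0.6155 0.2309 0.1754] [0.5976 0.2009 0.1664] [0.6323 0.2587 0.1777] ((614.9168090820312, 229.4825897216797), (61.2783088684082, 12.029914855957031), 64.42320251464844)
```

View pics/w1.png

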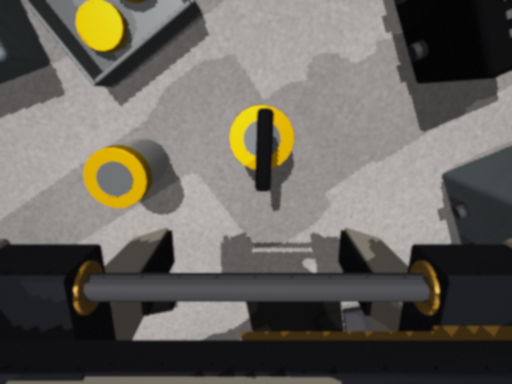

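Call:
send_rows(motion=[{"hand": 1,"slide": [0,5,-39],"spin": 0.028},{"hand": 1,"slide": [0,0,0],"spin": 0},{"hand": 1,"slide": [0,0,0],"spin": 0}])

```text
time: 3.95
tool_pos: [0.6142, 0.2298, 0.247]
tool_rot: [0.79, 1.565, -1.235]
contact_force: [0.1, 0.5, -0.6]
opening: 0.0919
```

```bash
cat > e.py <<'E'
from h import *
from cell import observe
s=observe();M=tool(s);g=np.array([.6149,.2295,.168]); y=np.arctan2(M[1,1],M[0,1])
print(s["time"],M,"tool delta mm",M[:3,:3].T@(g-M[:3,3])*1000,"spin",-(-.4464-y),s["contact_force"])
E
python3 e.py
```

```text
3.95 [[ 0.0019  0.8987 -0.4386  0.6142]
 [-0.0055 -0.4386 -0.8987  0.2298]
 [-1.      0.0041  0.0041  0.247 ]
 [ 0.      0.      0.      1.    ]] tool delta mm [78.984   0.4256 -0.3306] spin -0.007629368094321409 [ 0.0674  0.5417 -0.5533]
```

Call:
send_rows(motion=[{"hand": 1,"slide": [30,0,0],"spin": -0.007},{"hand": 1,"slide": [30,0,0],"spin": 0},{"hand": 1,"slide": [25,0,0],"spin": 0},{"hand": 1,"slide": [0,0,0],"spin": 0},{"hand": 1,"slide": [0,0,0],"spin": 0}])

```text
time: 4.45
tool_pos: [0.6148, 0.2277, 0.1625]
tool_rot: [1.39, 1.563, -0.63]
contact_force: [-0.3, 0.3, 0.7]
opening: 0.092
```

```bash
python3 e.py
```

```text
4.45 [[ 0.0066  0.9005 -0.4347  0.6148]
 [-0.0048 -0.4347 -0.9006  0.2277]
 [-1.      0.008   0.0015  0.1625]
 [ 0.      0.      0.      1.    ]] tool delta mm [-5.5126 -0.6169 -1.6867] spin -0.0033460686941317874 [-0.2614  0.2809  0.7205]
```

Call:
send_rows(motion=[{"hand": 1,"slide": [12,-1,-2],"spin": -0.003},{"hand": 1,"slide": [0,0,0],"spin": 0},{"hand": 0,"slide": [0,0,0],"spin": 0},{"hand": -0.4,"slide": [0,0,0],"spin": 0},{"hand": -1,"slide": [0,0,0],"spin": 0},{"hand": -1,"slide": [0,0,0],"spin": 0},{"hand": -1,"slide": [0,0,0],"spin": 0},{"hand": -1,"slide": [0,0,0],"spin": 0}], grip_force=15)

```text
time: 5.25
tool_pos: [0.6171, 0.2304, 0.1555]
tool_rot: [1.851, 1.555, -0.166]
contact_force: [-0.1, -0.6, -0.5]
opening: 0.0485
```

```bash
python3 e.py
```

```text
5.25 [[ 0.0154  0.9016 -0.4323  0.6171]
 [-0.0026 -0.4323 -0.9017  0.2304]
 [-0.9999  0.015  -0.0043  0.1555]
 [ 0.      0.      0.      1.    ]] tool delta mm [-12.5278  -1.4728   1.6861] spin -0.0007024809133662768 [-0.142  -0.6268 -0.4629]
```

Call:
send_rows(motion=[{"hand": -0.2,"slide": [6,-1,1],"spin": 0},{"hand": -0.2,"slide": [0,0,0],"spin": 0}])

```text
time: 5.45
tool_pos: [0.6158, 0.2298, 0.149]
tool_rot: [1.847, 1.555, -0.171]
contact_force: [-0.7, -0.6, -0.9]
opening: 0.0374
```

```bash
python3 e.py
```

```text
5.45 [[ 0.0153  0.9016 -0.4323  0.6158]
 [-0.0026 -0.4323 -0.9017  0.2298]
 [-0.9999  0.015  -0.0042  0.149 ]
 [ 0.      0.      0.      1.    ]] tool delta mm [-19.0229  -0.3797   0.5418] spin -0.0007017685127683748 [-0.6859 -0.634  -0.8549]
```

Spot on; close on the grip.

Call:
send_rows(motion=[{"hand": -1,"slide": [0,0,0],"spin": 0},{"hand": -1,"slide": [0,0,0],"spin": 0},{"hand": -1,"slide": [0,0,0],"spin": 0},{"hand": -1,"slide": [0,0,0],"spin": 0},{"hand": -1,"slide": [0,0,0],"spin": 0}], grip_force=15)

```text
time: 5.95
tool_pos: [0.6155, 0.2298, 0.1486]
tool_rot: [1.836, 1.556, -0.182]
contact_force: [0.6, 0.1, -0.7]
opening: 0.0123
```

Call:
send_rows(motion=[{"hand": -1,"slide": [0,0,0],"spin": 0},{"hand": -1,"slide": [0,0,0],"spin": 0}], grip_force=50)

```text
time: 6.15
tool_pos: [0.6153, 0.2299, 0.1486]
tool_rot: [1.841, 1.557, -0.177]
contact_force: [-0.7, 0.2, -0.5]
opening: 0.0114
```

```bash
python3 e.py
```

```text
6.15 [[ 0.014   0.9016 -0.4324  0.6153]
 [-0.0025 -0.4324 -0.9017  0.2299]
 [-0.9999  0.0137 -0.0038  0.1486]
 [ 0.      0.      0.      1.    ]] tool delta mm [-19.3953   0.0745   0.4798] spin -0.0007661619042311774 [-0.7369  0.2382 -0.5434]
```

Call:
send_rows(motion=[{"hand": -1,"slide": [-10,0,0],"spin": 0},{"hand": -1,"slide": [-20,0,0],"spin": 0},{"hand": -1,"slide": [-10,8,30],"spin": 0},{"hand": -1,"slide": [0,9,40],"spin": 0},{"hand": -1,"slide": [0,9,40],"spin": 0},{"hand": -1,"slide": [0,9,40],"spin": 0},{"hand": -1,"slide": [0,0,0],"spin": 0}])

```text
time: 6.85
tool_pos: [0.5806, 0.0759, 0.192]
tool_rot: [1.737, 1.555, -0.277]
contact_force: [0.2, -1.0, -2.4]
opening: 0.0114
```

```bash
cat > f.py <<'E'
from h import *
from cell import observe
import sys
tx,ty,tz=map(float,sys.argv[1:4]) # target axis in hook mm, tcp z mm
s=observe();M=tool(s); w=HO+tx/1000*HX+ty/1000*HYv; g=np.r_[w,tz/1000]; y=np.arctan2(M[1,1],M[0,1]); f=s["contact_force"]
# grasp point is 19mm behind tcp
print(s["time"],"pos",M[:3,3],"toolx",M[:3,0],"hook xy mm",hook(M[:3,3])*1000,"tool delta mm",M[:3,:3].T@(g-M[:3,3])*1000,"spin",-(HY-y),"F hook",f[:2]@HX,f[:2]@HYv,f[2],"op",s["opening"])
print("tool rows of hook +x,+y:",M[:3,:3].T@np.r_[HX,0],M[:3,:3].T@np.r_[HYv,0])
E
python3 f.py -35 55 180
```

```text
6.85 pos [0.5806 0.0759 0.192 ] toolx [ 0.0151 -0.0043 -0.9999] hook xy mm [[-36.1528 153.1713]] tool delta mm [12.0426 20.6996 95.962 ] spin -0.2026437938420756 F hook 0.44949195104699596 -0.8850310487906052 -2.436931909563671 op 0.011416339804081355
tool rows of hook +x,+y: [ 0.0157  0.9794 -0.2012] [-0.0006 -0.2012 -0.9795]
```

Call:
send_rows(motion=[{"hand": -1,"slide": [0,0,20],"spin": -0.1},{"hand": -1,"slide": [0,0,20],"spin": -0.1},{"hand": -1,"slide": [5,0,30],"spin": 0},{"hand": -1,"slide": [5,0,10],"spin": 0},{"hand": -1,"slide": [0,0,0],"spin": 0}])

```text
time: 7.35
tool_pos: [0.5566, -0.0015, 0.1845]
tool_rot: [1.639, 1.551, -0.168]
contact_force: [-0.3, -0.0, -2.0]
opening: 0.0117
```

```bash
python3 f.py -35 55 167
```

```text
7.35 pos [ 0.5566 -0.0015  0.1845] toolx [ 0.0193 -0.0033 -0.9998] hook xy mm [[-41.0134  72.2882]] tool delta mm [17.5675  5.6001 17.3358] spin 0.004055020841463836 F hook -0.3148244999265033 -0.08590997818904038 -2.016061995760473 op 0.011677054851584441
tool rows of hook +x,+y: [0.0196 0.9998 0.0041] [ 0.0014  0.0041 -1.    ]
```

Call:
send_rows(motion=[{"hand": -1,"slide": [9,3,10],"spin": 0},{"hand": -1,"slide": [8,3,7],"spin": 0},{"hand": -1,"slide": [0,0,0],"spin": 0}])

```text
time: 7.65
tool_pos: [0.5601, -0.0186, 0.1667]
tool_rot: [1.683, 1.55, -0.123]
contact_force: [-0.8, -0.6, -3.0]
opening: 0.0115
```

```bash
python3 f.py -35 45 166; python3 - <<'E'
from h import *
from cell import observe,vision
for n in ("scene","top"):
    p=vision.read_camera(n); pickle.dump(p,open(f"{n}1.pkl","wb"))
    x0,y0,x1,y1=(200,100,330,300) if n=="scene" else (190,100,330,230)
    cv2.imwrite(f"pics/{n}1.png",cv2.resize(p["pixels"][y0:y1,x0:x1],None,fx=3 if n=="scene" else 4,fy=3 if n=="scene" else 4,interpolation=cv2.INTER_CUBIC))
E
```

```text
7.65 pos [ 0.5601 -0.0186  0.1667] toolx [ 0.0206 -0.0025 -0.9998] hook xy mm [[-33.5984  56.504 ]] tool delta mm [ 0.6275 -1.479  11.4976] spin 0.005533309412335041 F hook -0.6652577741188188 -0.7710987269388062 -2.9883464292109676 op 0.011509370125820857
tool rows of hook +x,+y: [0.0206 0.9998 0.0056] [ 0.0024  0.0055 -1.    ]
```

View pics/scene1.png

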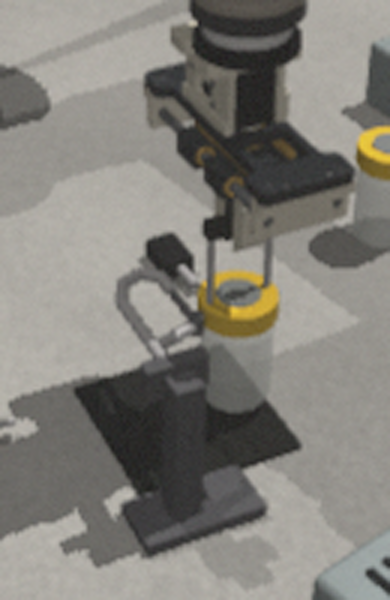

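View pics/top1.png

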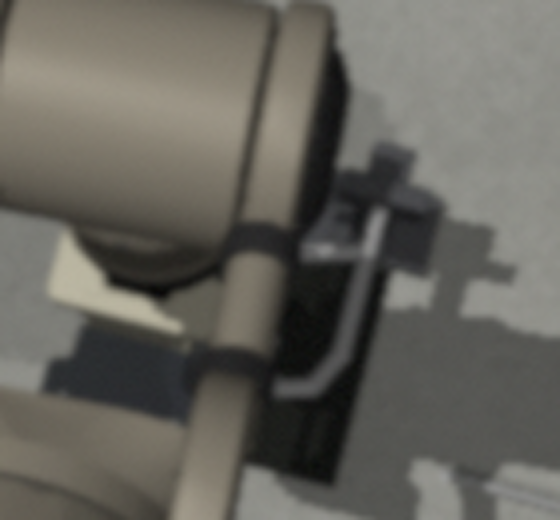

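Call:
send_rows(motion=[{"hand": -1,"slide": [0,-1,8],"spin": 0},{"hand": -1,"slide": [0,0,6],"spin": 0.004},{"hand": -1,"slide": [0,0,0],"spin": 0},{"hand": -1,"slide": [0,0,0],"spin": 0}])

```text
time: 8.15
tool_pos: [0.5561, -0.0317, 0.1681]
tool_rot: [1.704, 1.548, -0.104]
contact_force: [-0.5, 0.1, -2.4]
opening: 0.0117
```

```bash
python3 f.py -35 35 166
```

```text
8.15 pos [ 0.5561 -0.0317  0.1681] toolx [ 0.0227 -0.0024 -0.9997] hook xy mm [[-34.3629  42.8218]] tool delta mm [ 2.0925 -0.7055  7.8265] spin 0.0026185331817651925 F hook -0.5286484297222858 0.006752436561632761 -2.427877902762088 op 0.011660524962113382
tool rows of hook +x,+y: [0.0226 0.9997 0.0027] [ 0.0031  0.0026 -1.    ]
```

Call:
send_rows(motion=[{"hand": -1,"slide": [1,0,3],"spin": 0},{"hand": -1,"slide": [0,0,3],"spin": 0},{"hand": -1,"slide": [0,0,3],"spin": 0},{"hand": -1,"slide": [0,0,3],"spin": 0}])

```text
time: 8.55
tool_pos: [0.5533, -0.0434, 0.1674]
tool_rot: [1.746, 1.547, -0.062]
contact_force: [0.7, 2.5, -1.8]
opening: 0.0116
```

```bash
python3 f.py -35 0 166
```

```text
8.55 pos [ 0.5533 -0.0434  0.1674] toolx [ 0.0235 -0.0015 -0.9997] hook xy mm [[-34.318   30.8047]] tool delta mm [ 1.2467 -0.8092 30.8078] spin 0.0030902751363959258 F hook 0.10738105373232028 2.573434432803532 -1.7921849965394292 op 0.011592911312062505
tool rows of hook +x,+y: [0.0232 0.9997 0.0032] [ 0.0042  0.0031 -1.    ]
```

Call:
send_rows(motion=[{"hand": -1,"slide": [0,0,4],"spin": 0},{"hand": -1,"slide": [0,0,4],"spin": 0},{"hand": -1,"slide": [0,0,4],"spin": 0},{"hand": -1,"slide": [0,0,4],"spin": 0}])

```text
time: 8.95
tool_pos: [0.5505, -0.0583, 0.1677]
tool_rot: [1.88, 1.544, 0.072]
contact_force: [1.9, 5.2, -2.2]
opening: 0.0117
```

```bash
python3 f.py -35 0 166
```

```text
8.95 pos [ 0.5505 -0.0583  0.1677] toolx [ 0.0267  0.0019 -0.9996] hook xy mm [[-33.507   15.6703]] tool delta mm [ 1.5624 -1.5857 15.6788] spin 0.0031263740883165914 F hook 0.573289218201786 5.5203667188932535 -2.208442981202413 op 0.011688071232879972
tool rows of hook +x,+y: [0.0255 0.9997 0.0033] [ 0.0082  0.0031 -1.    ]
```

Call:
send_rows(motion=[{"hand": -1,"slide": [0,-1,4],"spin": 0.003},{"hand": -1,"slide": [0,0,4],"spin": 0},{"hand": -1,"slide": [0,0,4],"spin": 0}])

```text
time: 9.25
tool_pos: [0.5451, -0.0692, 0.1669]
tool_rot: [2.021, 1.547, 0.21]
contact_force: [-0.3, -0.3, -2.0]
opening: 0.0112
```

```bash
python3 f.py -35 0 166
```

```text
9.25 pos [ 0.5451 -0.0692  0.1669] toolx [ 0.0231  0.0049 -0.9997] hook xy mm [[-36.1952   3.8312]] tool delta mm [0.8538 1.1762 3.8403] spin 6.242725388938553e-05 F hook -0.24976650091928693 -0.4077582008428278 -1.9601637095366344 op 0.01122364704142092
tool rows of hook +x,+y: [0.0213 0.9998 0.0003] [ 0.0103  0.0001 -0.9999]
```

Call:
send_rows(motion=[{"hand": -1,"slide": [0,0,0],"spin": 0},{"hand": -1,"slide": [0,0,0],"spin": 0}])

```text
time: 9.45
tool_pos: [0.5447, -0.0711, 0.1668]
tool_rot: [1.921, 1.548, 0.109]
contact_force: [0.7, 0.1, -2.0]
opening: 0.0118
```

```bash
python3 f.py -35 0 166; python3 - <<'E'
from h import *
from cell import observe,vision
for n in ("scene","top"):
    p=vision.read_camera(n); pickle.dump(p,open(f"{n}2.pkl","wb"))
    x0,y0,x1,y1=(215,150,315,260) if n=="scene" else (190,100,330,230)
    cv2.imwrite(f"pics/{n}2.png",cv2.resize(p["pixels"][y0:y1,x0:x1],None,fx=5 if n=="scene" else 4,fy=5 if n=="scene" else 4,interpolation=cv2.INTER_CUBIC))
E
```

```text
9.45 pos [ 0.5447 -0.0711  0.1668] toolx [ 0.0227  0.0025 -0.9997] hook xy mm [[-36.0362   1.8562]] tool delta mm [0.8067 1.0198 1.862 ] spin -0.0005081422507722255 F hook 0.6768991888994887 0.24397235002433013 -1.9837039504635996 op 0.011848095703773103
tool rows of hook +x,+y: [ 0.0215  0.9998 -0.0003] [ 0.0078 -0.0005 -1.    ]
```

View pics/scene2.png

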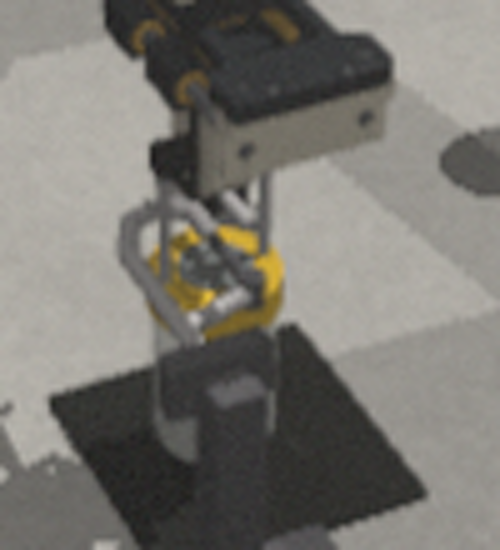

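View pics/top2.png

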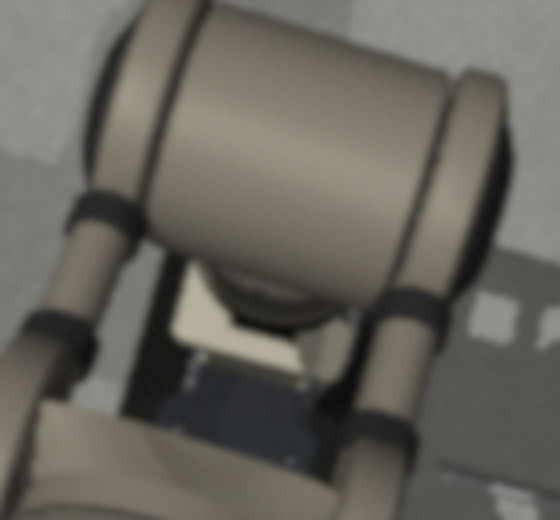

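Call:
send_rows(motion=[{"hand": -1,"slide": [0,2,-4],"spin": 0},{"hand": -1,"slide": [0,2,-3],"spin": 0},{"hand": -1,"slide": [0,0,-2],"spin": 0},{"hand": -1,"slide": [0,0,-1],"spin": 0}])

```text
time: 9.95
tool_pos: [0.5522, -0.0617, 0.1672]
tool_rot: [1.891, 1.547, 0.08]
contact_force: [0.1, -0.2, -1.6]
opening: 0.0115
```

```bash
python3 f.py -32 18 167
```

```text
9.95 pos [ 0.5522 -0.0617  0.1672] toolx [ 0.0238  0.0019 -0.9997] hook xy mm [[-31.071   12.8049]] tool delta mm [ 0.2281 -0.935  -5.1933] spin -0.00027450148438276645 F hook 0.14863043157952316 -0.17766413907236805 -1.6430889297085334 op 0.011505278402004795
tool rows of hook +x,+y: [ 0.0227  0.9997 -0.0001] [ 0.0075 -0.0003 -1.    ]
```

Call:
send_rows(motion=[{"hand": -1,"slide": [0,0,-2],"spin": 0},{"hand": -1,"slide": [0,0,-1],"spin": 0}])

```text
time: 10.15
tool_pos: [0.553, -0.0582, 0.1672]
tool_rot: [1.892, 1.547, 0.081]
contact_force: [0.4, 0.4, -2.2]
opening: 0.0119
```

```bash
python3 f.py -32 18 167
```

```text
10.15 pos [ 0.553  -0.0582  0.1672] toolx [ 0.0237  0.0019 -0.9997] hook xy mm [[-31.1031  16.3305]] tool delta mm [ 0.1812 -0.9006 -1.6684] spin 0.00018628650553581538 F hook 0.29242603633119413 0.43682992642782087 -2.238030504806979 op 0.011910312932322415
tool rows of hook +x,+y: [0.0226 0.9997 0.0004] [ 0.0075  0.0002 -1.    ]
```

Call:
send_rows(motion=[{"hand": -1,"slide": [0,0,-1],"spin": 0}])

```text
time: 10.25
tool_pos: [0.5532, -0.0571, 0.1672]
tool_rot: [1.892, 1.547, 0.081]
contact_force: [-0.3, -0.4, -2.7]
opening: 0.0119
```

```bash
python3 f.py -32 18 167
```

```text
10.25 pos [ 0.5532 -0.0571  0.1672] toolx [ 0.0237  0.0019 -0.9997] hook xy mm [[-31.1624  17.4688]] tool delta mm [ 0.1761 -0.8415 -0.5302] spin 0.0003357289529830887 F hook -0.22681411971418894 -0.42301874848851984 -2.704080292785832 op 0.0118606570173139
tool rows of hook +x,+y: [0.0225 0.9997 0.0005] [ 0.0075  0.0003 -1.    ]
```

Call:
send_rows(motion=[{"hand": -1,"slide": [0,0,-1],"spin": 0}])

```text
time: 10.35
tool_pos: [0.5534, -0.0561, 0.1672]
tool_rot: [1.889, 1.547, 0.079]
contact_force: [-1.0, -0.3, -2.8]
opening: 0.0116
```

```bash
python3 f.py -32 18 167
```

```text
10.35 pos [ 0.5534 -0.0561  0.1672] toolx [ 0.0236  0.0019 -0.9997] hook xy mm [[-31.1972  18.5476]] tool delta mm [ 0.1677 -0.8071  0.5486] spin 0.0003641724841989824 F hook -0.8871689407314279 -0.5545534761616246 -2.8014754233363304 op 0.011618265389016525
tool rows of hook +x,+y: [0.0225 0.9997 0.0005] [ 0.0074  0.0004 -1.    ]
```

Call:
send_rows(motion=[{"hand": -1,"slide": [0,0,-1],"spin": 0}])

```text
time: 10.45
tool_pos: [0.5536, -0.055, 0.1672]
tool_rot: [1.889, 1.547, 0.079]
contact_force: [1.0, -0.4, -2.0]
opening: 0.0116
```

```bash
python3 f.py -32 18 167
```

```text
10.45 pos [ 0.5536 -0.055   0.1672] toolx [ 0.0236  0.0019 -0.9997] hook xy mm [[-31.2562  19.6366]] tool delta mm [ 0.1808 -0.749   1.6377] spin 0.00041750895395878396 F hook 1.091094787815354 -0.1822275044742538 -1.9963344136976002 op 0.0115903964947932
tool rows of hook +x,+y: [0.0225 0.9997 0.0006] [ 0.0074  0.0004 -1.    ]
```

Call:
send_rows(motion=[{"hand": -1,"slide": [0,0,-1],"spin": 0}])

```text
time: 10.55
tool_pos: [0.5539, -0.054, 0.1672]
tool_rot: [1.889, 1.547, 0.079]
contact_force: [0.4, 0.6, -2.2]
opening: 0.0115
```

```bash
python3 f.py -32 18 167
```

```text
10.55 pos [ 0.5539 -0.054   0.1672] toolx [ 0.0236  0.0019 -0.9997] hook xy mm [[-31.247   20.6796]] tool delta mm [ 0.1749 -0.7584  2.6807] spin 0.00032308873321282294 F hook 0.2735032376967768 0.6961928189147855 -2.196667532003786 op 0.011540769178260689
tool rows of hook +x,+y: [0.0225 0.9997 0.0005] [ 0.0074  0.0003 -1.    ]
```

Call:
send_rows(motion=[{"hand": -1,"slide": [0,0,-1],"spin": 0}])

```text
time: 10.65
tool_pos: [0.5541, -0.0531, 0.1672]
tool_rot: [1.876, 1.547, 0.065]
contact_force: [-0.7, -1.8, -3.0]
opening: 0.0117
```

```bash
python3 f.py -32 18 167
```

```text
10.65 pos [ 0.5541 -0.0531  0.1672] toolx [ 0.0235  0.0015 -0.9997] hook xy mm [[-31.2607  21.5569]] tool delta mm [ 0.1666 -0.7448  3.558 ] spin 0.00028403650823663473 F hook -0.30142111158871443 -1.8766166704507565 -2.9799009919725434 op 0.011734795733412136
tool rows of hook +x,+y: [0.0224 0.9997 0.0004] [ 0.0071  0.0003 -1.    ]
```

Call:
send_rows(motion=[{"hand": -1,"slide": [0,0,-1],"spin": 0}])

```text
time: 10.75
tool_pos: [0.5541, -0.0527, 0.1671]
tool_rot: [1.827, 1.548, 0.017]
contact_force: [-0.2, -3.7, -3.3]
opening: 0.0113
```

```bash
python3 f.py -32 18 167
```

```text
10.75 pos [ 0.5541 -0.0527  0.1671] toolx [ 0.023   0.0004 -0.9997] hook xy mm [[-31.2857  22.0177]] tool delta mm [ 0.0891 -0.7187  4.018 ] spin 0.0004431440185876656 F hook 0.651490406848877 -3.697240934395081 -3.3163257135086783 op 0.011326370181967705
tool rows of hook +x,+y: [0.0223 0.9998 0.0006] [ 0.0059  0.0004 -1.    ]
```

Call:
send_rows(motion=[{"hand": -1,"slide": [0,0,-1],"spin": 0}])

```text
time: 10.85
tool_pos: [0.5542, -0.0524, 0.167]
tool_rot: [1.765, 1.548, -0.045]
contact_force: [-0.6, -4.8, -3.2]
opening: 0.0117
```

Call:
send_rows(motion=[{"hand": -1,"slide": [0,0,-1],"spin": 0}])

```text
time: 10.95
tool_pos: [0.5543, -0.0522, 0.167]
tool_rot: [1.698, 1.549, -0.112]
contact_force: [-2.4, -6.4, -2.2]
opening: 0.0115
```

```bash
python3 f.py -32 18 167
```

```text
10.95 pos [ 0.5543 -0.0522  0.167 ] toolx [ 0.0221 -0.0025 -0.9998] hook xy mm [[-31.2357  22.4851]] tool delta mm [-0.0656 -0.765   4.4847] spin 0.00038793293452424327 F hook -0.8645075703423016 -6.7646523812440655 -2.2220356310717446 op 0.011466540626813763
tool rows of hook +x,+y: [0.022  0.9998 0.0005] [ 0.0028  0.0004 -1.    ]
```

Call:
send_rows(motion=[{"hand": -1,"slide": [0,0,-1],"spin": 0}])

```text
time: 11.05
tool_pos: [0.5543, -0.0521, 0.1669]
tool_rot: [1.628, 1.549, -0.183]
contact_force: [-1.4, -5.2, -2.5]
opening: 0.0113
```

Call:
send_rows(motion=[{"hand": -1,"slide": [0,0,-1],"spin": 0}])

```text
time: 11.15
tool_pos: [0.5544, -0.0521, 0.1669]
tool_rot: [1.549, 1.549, -0.262]
contact_force: [-1.7, -6.7, -2.4]
opening: 0.0118
```

Call:
send_rows(motion=[{"hand": -1,"slide": [0,0,-1.4],"spin": 0}])

```text
time: 11.25
tool_pos: [0.5545, -0.0518, 0.1668]
tool_rot: [1.453, 1.549, -0.358]
contact_force: [-1.2, -6.0, -3.0]
opening: 0.0116
```

Call:
send_rows(motion=[{"hand": -1,"slide": [0,0,-1.4],"spin": 0}])

```text
time: 11.35
tool_pos: [0.5545, -0.0516, 0.1667]
tool_rot: [1.347, 1.549, -0.464]
contact_force: [-1.0, -7.3, -2.1]
opening: 0.0114
```

```bash
python3 f.py -32 18 167
```

```text
11.35 pos [ 0.5545 -0.0516  0.1667] toolx [ 0.0194 -0.0097 -0.9998] hook xy mm [[-31.1764  23.1023]] tool delta mm [-0.2962 -0.8172  5.1038] spin 2.68085477666824e-05 F hook 0.726638860241198 -7.375381509514221 -2.0960153495891287 op 0.011350413121630716
tool rows of hook +x,+y: [ 0.0212  0.9998 -0.0001] [-0.0048  0.     -1.    ]
```

Call:
send_rows(motion=[{"hand": -1,"slide": [0,0,-2],"spin": 0}])

```text
time: 11.45
tool_pos: [0.5546, -0.0513, 0.1666]
tool_rot: [1.213, 1.549, -0.598]
contact_force: [-2.3, -9.4, -3.8]
opening: 0.0114
```

Call:
send_rows(motion=[{"hand": -1,"slide": [0,0,-2],"spin": 0}])

```text
time: 11.55
tool_pos: [0.5547, -0.0511, 0.1664]
tool_rot: [1.073, 1.548, -0.738]
contact_force: [-2.3, -10.0, -3.2]
opening: 0.0117
```

Call:
send_rows(motion=[{"hand": -1,"slide": [0,0,-2],"spin": 0}])

```text
time: 11.65
tool_pos: [0.5547, -0.051, 0.1664]
tool_rot: [0.945, 1.546, -0.866]
contact_force: [-2.8, -9.1, -3.2]
opening: 0.0112
```

```bash
python3 f.py -32 18 167
```

```text
11.65 pos [ 0.5547 -0.051   0.1664] toolx [ 0.0161 -0.0189 -0.9997] hook xy mm [[-31.1445  23.8133]] tool delta mm [-0.5686 -0.8414  5.8224] spin -0.00020139528663809525 F hook -0.5475184767990849 -9.515341029871838 -3.1936706746081382 op 0.011203188012251312
tool rows of hook +x,+y: [ 0.0201  0.9998 -0.0005] [-0.0146 -0.0002 -0.9999]
```

Call:
send_rows(motion=[{"hand": -1,"slide": [0,0,-1.8],"spin": 0},{"hand": -1,"slide": [0,0,-1.8],"spin": 0}])

```text
time: 11.85
tool_pos: [0.5548, -0.0509, 0.1662]
tool_rot: [0.751, 1.542, -1.061]
contact_force: [-0.9, -8.3, -2.6]
opening: 0.0113
```

Call:
send_rows(motion=[{"hand": -1,"slide": [0,0,-1.8],"spin": 0},{"hand": -1,"slide": [0,0,-1.8],"spin": 0}])

```text
time: 12.05
tool_pos: [0.5549, -0.0507, 0.1661]
tool_rot: [0.61, 1.538, -1.202]
contact_force: [-2.0, -8.4, -2.0]
opening: 0.0118
```

Call:
send_rows(motion=[{"hand": -1,"slide": [0,0,-1.8],"spin": 0},{"hand": -1,"slide": [0,0,-1.8],"spin": 0}])

```text
time: 12.25
tool_pos: [0.5549, -0.0505, 0.1659]
tool_rot: [0.502, 1.533, -1.311]
contact_force: [-2.3, -7.1, -1.7]
opening: 0.0116
```

```bash
python3 f.py -32 18 167
```

```text
12.25 pos [ 0.5549 -0.0505  0.1659] toolx [ 0.0097 -0.0365 -0.9993] hook xy mm [[-31.0472  24.2823]] tool delta mm [-0.8824 -0.9251  6.3161] spin -0.001289047715817393 F hook -0.5679186313373767 -7.423319911237713 -1.696625686562745 op 0.011601910704592185
tool rows of hook +x,+y: [ 0.0181  0.9998 -0.0019] [-0.0331 -0.0013 -0.9995]
```

Call:
send_rows(motion=[{"hand": -1,"slide": [0,0,-2.3],"spin": 0}])

```text
time: 12.35
tool_pos: [0.555, -0.0502, 0.1658]
tool_rot: [0.453, 1.53, -1.359]
contact_force: [-2.5, -9.3, -3.1]
opening: 0.0114
```

Call:
send_rows(motion=[{"hand": -1,"slide": [0,0,-2.3],"spin": 0}])

```text
time: 12.45
tool_pos: [0.5551, -0.05, 0.1657]
tool_rot: [0.405, 1.527, -1.408]
contact_force: [-2.5, -10.9, -2.1]
opening: 0.0114
```

Call:
send_rows(motion=[{"hand": -1,"slide": [0,0,-2.3],"spin": 0}])

```text
time: 12.55
tool_pos: [0.5551, -0.0499, 0.1656]
tool_rot: [0.364, 1.523, -1.449]
contact_force: [-3.1, -9.8, -2.3]
opening: 0.0113
```

Call:
send_rows(motion=[{"hand": -1,"slide": [0,0,-2.3],"spin": 0}])

```text
time: 12.65
tool_pos: [0.5552, -0.0498, 0.1655]
tool_rot: [0.329, 1.52, -1.484]
contact_force: [-1.9, -9.7, -1.5]
opening: 0.0113
```

```bash
python3 f.py -32 18 167
```

```text
12.65 pos [ 0.5552 -0.0498  0.1655] toolx [ 0.0044 -0.0508 -0.9987] hook xy mm [[-30.9552  25.1078]] tool delta mm [-1.2121 -1.0056  7.1767] spin -0.0019215437352381182 F hook 0.4605684325201878 -9.859310226896472 -1.4769146753402924 op 0.01132728455260259
tool rows of hook +x,+y: [ 0.0164  0.9999 -0.0027] [-0.0483 -0.0019 -0.9988]
```

Call:
send_rows(motion=[{"hand": -1,"slide": [0,0,3],"spin": 0},{"hand": -1,"slide": [0,0,4],"spin": 0},{"hand": -1,"slide": [0,0,3],"spin": 0},{"hand": -1,"slide": [0,0,0],"spin": 0}])

```text
time: 13.05
tool_pos: [0.553, -0.0591, 0.1662]
tool_rot: [0.355, 1.522, -1.459]
contact_force: [-0.3, 0.8, -2.4]
opening: 0.0114
```

```bash
python3 f.py -33 11 155
```

```text
13.05 pos [ 0.553  -0.0591  0.1662] toolx [ 0.0054 -0.0484 -0.9988] hook xy mm [[-30.8775  15.4958]] tool delta mm [11.3335 -2.2984  3.9883] spin -0.0028440574865221946 F hook -0.46198203624339707 0.7248745627640282 -2.4245670619580793 op 0.011351847164396037
tool rows of hook +x,+y: [ 0.0168  0.9999 -0.0036] [-0.0457 -0.0028 -0.9989]
```

Call:
send_rows(motion=[{"hand": -1,"slide": [2,-1,3],"spin": 0},{"hand": -1,"slide": [3,0,0],"spin": 0},{"hand": -1,"slide": [2,0,0],"spin": 0}])

```text
time: 13.35
tool_pos: [0.5514, -0.0618, 0.159]
tool_rot: [0.372, 1.523, -1.442]
contact_force: [0.4, 0.4, -2.8]
opening: 0.0117
```

```bash
python3 f.py -33 12 155
```

```text
13.35 pos [ 0.5514 -0.0618  0.159 ] toolx [ 0.0062 -0.0476 -0.9988] hook xy mm [[-31.8078  12.5073]] tool delta mm [ 4.0433 -1.2613  0.3301] spin -0.0027998906874323604 F hook 0.2674186530735713 0.457322303622187 -2.8118895172294636 op 0.011655295753006584
tool rows of hook +x,+y: [ 0.0173  0.9998 -0.0036] [-0.0448 -0.0028 -0.999 ]
```

Call:
send_rows(motion=[{"hand": -1,"slide": [2,0,0],"spin": 0},{"hand": -1,"slide": [2,0,0],"spin": 0}])

```text
time: 13.55
tool_pos: [0.5519, -0.0621, 0.1554]
tool_rot: [0.401, 1.522, -1.413]
contact_force: [-0.9, -1.0, 13.7]
opening: 0.0118
```

Call:
send_rows(motion=[{"hand": -1,"slide": [2,0,0],"spin": 0},{"hand": -1,"slide": [2,0,0],"spin": 0}])

```text
time: 13.75
tool_pos: [0.5538, -0.063, 0.1553]
tool_rot: [0.509, 1.518, -1.304]
contact_force: [-4.1, -0.4, 12.0]
opening: 0.0118
```

```bash
python3 f.py -33 12 155
```

```text
13.75 pos [ 0.5538 -0.063   0.1553] toolx [ 0.0138 -0.0506 -0.9986] hook xy mm [[-29.1665  11.9166]] tool delta mm [ 0.216  -3.8406 -0.0856] spin -0.0020481652736563383 F hook -3.9007380624814085 -1.3722021129731792 12.004789970583658 op 0.011774123466588559
tool rows of hook +x,+y: [ 0.0255  0.9997 -0.0032] [-0.0459 -0.002  -0.9989]
```

Call:
send_rows(motion=[{"hand": -1,"slide": [-0.5,-1,0],"spin": 0},{"hand": -1,"slide": [0,0,0],"spin": 0}])

```text
time: 13.95
tool_pos: [0.5531, -0.0627, 0.1566]
tool_rot: [0.537, 1.518, -1.277]
contact_force: [-0.4, -0.4, -2.6]
opening: 0.0116
```

```bash
python3 f.py -33 12 155;python3 - <<'E'
from h import *
from cell import observe,vision
for n in ("scene",):
    p=vision.read_camera(n); pickle.dump(p,open(f"{n}3.pkl","wb"))
    x0,y0,x1,y1=(215,150,315,260)
    cv2.imwrite(f"pics/{n}3.png",cv2.resize(p["pixels"][y0:y1,x0:x1],None,fx=5,fy=5,interpolation=cv2.INTER_CUBIC))
E
```

```text
13.95 pos [ 0.5531 -0.0627  0.1566] toolx [ 0.0154 -0.0509 -0.9986] hook xy mm [[-29.8882  12.0801]] tool delta mm [ 1.474  -3.1528  0.0187] spin -0.001918060435358665 F hook -0.3067849550411925 -0.47531288042594877 -2.6026302381057347 op 0.011608559992336481
tool rows of hook +x,+y: [ 0.0271  0.9996 -0.0032] [-0.0458 -0.0019 -0.999 ]
```

View pics/scene3.png

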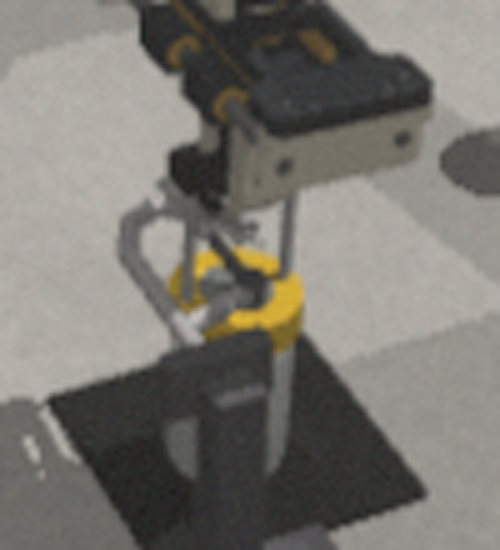

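Call:
send_rows(motion=[{"hand": -1,"slide": [0.5,0,0],"spin": 0},{"hand": -1,"slide": [0.3,0,0],"spin": 0}], grip_force=3)

```text
time: 14.2
tool_pos: [0.5535, -0.0628, 0.1556]
tool_rot: [0.545, 1.517, -1.268]
contact_force: [-0.4, -1.4, 2.9]
opening: 0.012
```

```bash
python3 f.py -33 12 155
```

```text
14.2 pos [ 0.5535 -0.0628  0.1556] toolx [ 0.016  -0.0512 -0.9986] hook xy mm [[-29.456   12.0188]] tool delta mm [ 0.5464 -3.5606 -0.0001] spin -0.001755425525927834 F hook -0.03263171721197908 -1.468454644949059 2.9410312721273666 op 0.012043654843166256
tool rows of hook +x,+y: [ 0.0277  0.9996 -0.003 ] [-0.0459 -0.0018 -0.9989]
```

Call:
send_rows(motion=[{"hand": -1,"slide": [0,0,0],"spin": 0},{"hand": -0.7,"slide": [0,0,0],"spin": 0},{"hand": -0.6,"slide": [0,0,0],"spin": 0},{"hand": -0.4,"slide": [0,0,0],"spin": 0},{"hand": -0.4,"slide": [0,0,0],"spin": 0}])

```text
time: 14.7
tool_pos: [0.5537, -0.0628, 0.1553]
tool_rot: [0.544, 1.517, -1.269]
contact_force: [0.1, -0.2, -0.2]
opening: 0.0265
```

```bash
python3 f.py -33 12 155;python3 - <<'E'
from h import *
from cell import observe,vision
for n in ("scene",):
    p=vision.read_camera(n); pickle.dump(p,open(f"{n}4.pkl","wb"))
    x0,y0,x1,y1=(215,150,315,260)
    cv2.imwrite(f"pics/{n}4.png",cv2.resize(p["pixels"][y0:y1,x0:x1],None,fx=5,fy=5,interpolation=cv2.INTER_CUBIC))
E
```

```text
14.7 pos [ 0.5537 -0.0628  0.1553] toolx [ 0.0159 -0.0511 -0.9986] hook xy mm [[-29.3071  12.0693]] tool delta mm [ 0.2441 -3.7008  0.0649] spin -0.0017958051008681863 F hook 0.18575596364030247 -0.20727612215765628 -0.1666442921731732 op 0.02648491736257677
tool rows of hook +x,+y: [ 0.0276  0.9996 -0.0031] [-0.0458 -0.0018 -0.9989]
```

View pics/scene4.png

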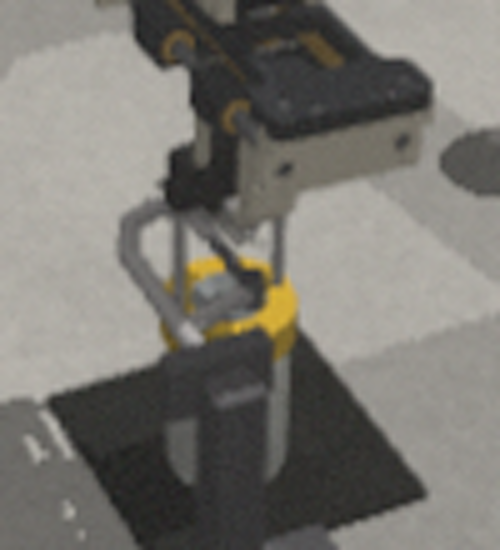

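Call:
send_rows(motion=[{"hand": -0.3,"slide": [-5,0,0],"spin": 0},{"hand": -0.3,"slide": [-15,0,0],"spin": 0},{"hand": -0.3,"slide": [-30,0,0],"spin": 0},{"hand": -0.3,"slide": [-40,0,0],"spin": 0},{"hand": -0.3,"slide": [-40,0,0],"spin": 0},{"hand": -0.3,"slide": [0,0,0],"spin": 0}])

```text
time: 15.35
tool_pos: [0.5508, -0.0557, 0.2904]
tool_rot: [0.496, 1.519, -1.317]
contact_force: [0.8, -0.1, 0.3]
opening: 0.0316
```

Call:
send_rows(motion=[{"hand": -0.3,"slide": [0,0,-45],"spin": 0},{"hand": -0.3,"slide": [0,0,-45],"spin": 0},{"hand": -0.3,"slide": [0,0,-45],"spin": 0},{"hand": -0.3,"slide": [0,0,-45],"spin": 0},{"hand": -0.3,"slide": [0,0,-45],"spin": 0},{"hand": -0.3,"slide": [0,0,-40],"spin": 0},{"hand": -0.3,"slide": [0,0,0],"spin": 0}])

```text
time: 16.05
tool_pos: [0.6172, 0.2086, 0.2785]
tool_rot: [0.554, 1.517, -1.265]
contact_force: [-0.1, -0.5, -0.2]
opening: 0.0317
```

```bash
python3 - <<'E'
from h import *
from cell import observe,vision
for n in ("scene","top"):
    p=vision.read_camera(n); pickle.dump(p,open(f"{n}5.pkl","wb")); cv2.imwrite(f"pics/{n}5f.png",p["pixels"])
    x0,y0,x1,y1=(215,150,315,260) if n=="scene" else (200,120,320,230)
    cv2.imwrite(f"pics/{n}5.png",cv2.resize(p["pixels"][y0:y1,x0:x1],None,fx=5,fy=5,interpolation=cv2.INTER_CUBIC))
    C=cloud(p).reshape(-1,3);h=hook(C)*1000
    g=(C[:,2]>.165)&(C[:,2]<.195)&(abs(h[:,0]+30)<40)&(abs(h[:,1]-10)<45)
    print(n,g.sum());
    if g.sum()>5: print(h[g].mean(0),h[g].min(0),h[g].max(0),C[g][:,2].min(),C[g][:,2].max(),np.median(C[g][:,2]))
s=observe();print(s["time"],s["tool_pos"],s["qvel"])
E
```

```text
scene 213
[-21.8372   2.5277] [-32.401  -27.4097] [-15.6311  34.3841] 0.16601390515384296 0.18644802116192727 0.17870295536692726
top 194
[-27.6856   4.1956] [-33.0471 -26.5816] [-20.4992  34.954 ] 0.16801195998086105 0.18514024854943267 0.1805861149742845
16.15 [0.6171 0.2047 0.2793] [-0.0434 -0.0256  0.0165 -0.0076 -0.0006 -0.0062]
```

View pics/scene5.png

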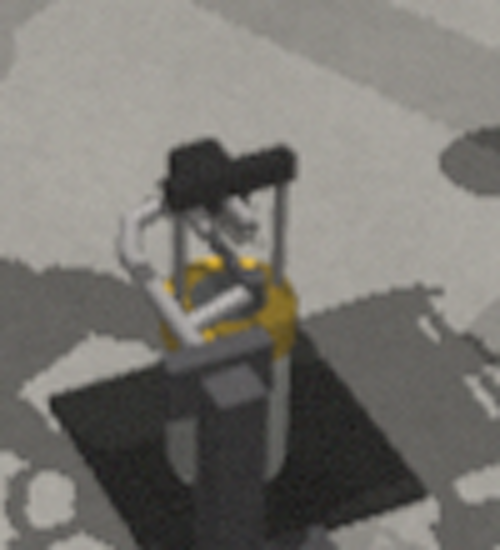

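View pics/top5.png

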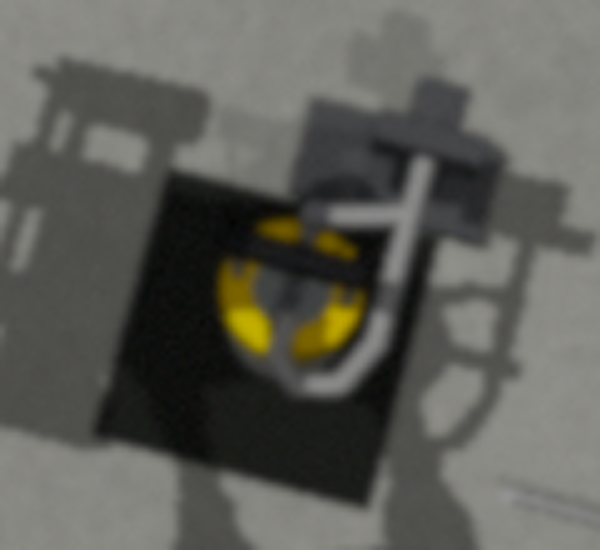

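```bash
python3 - <<'E'
from h import *
for n in ("scene5","top5","top0"):
    p=pickle.load(open(n+".pkl","rb"));C=cloud(p).reshape(-1,3);h=hook(C)*1000
    g=(C[:,2]>.174)&(C[:,2]<.195)&(abs(h[:,0]+30)<40)&(abs(h[:,1]-10)<45)
    if g.sum()>5:
        print(n,g.sum(),np.polyfit(h[g][:,1]/1000,C[g][:,2],1), cv2.minAreaRect(h[g].astype(np.float32)))
p=pickle.load(open("top5.pkl","rb"));C=cloud(p);h=hook(C.reshape(-1,3)).reshape(384,512,2)*1000
b=p["pixels"].astype(int);y=(b[...,2]>90)&(b[...,1]>75)&(b[...,0]<50)&(abs(h[...,0]+35)<70)&(abs(h[...,1])<80)
print(y.sum(),C[y][:,2].mean(),h[y].min(0),h[y].max(0), (h[y].min(0)+h[y].max(0))/2)
q=C[y]; hh=h[y]; k=abs(q[:,2]-np.median(q[:,2]))<.006; A=np.c_[hh[k]/1000,np.ones(k.sum())]; print(k.sum(),np.linalg.lstsq(A,q[k][:,2],rcond=None)[0])
# gate line
g=(C[...,2]>.125)&(C[...,2]<.142)&(abs(h[...,1])<20)&(h[...,0]>-70)&(h[...,0]<0); hg=h[g]
for lo in range(-70,0,10):
    m=(hg[:,0]>=lo)&(hg[:,0]<lo+10); print(lo,m.sum(),np.median(hg[m][:,1]) if m.any() else None)
E
```

```text
scene5 154 [0.0036 0.1797] ((-24.363819122314453, 3.5831336975097656), (61.24788284301758, 16.3812255859375), 88.29513549804688)
top5 180 [0.0006 0.1806] ((-26.656227111816406, 4.294805526733398), (61.33379364013672, 12.306499481201172), 89.68792724609375)
226 0.10377987561754111 [-59.9195 -29.2642] [ 0.3626 33.1073] [-29.7784   1.9215]
204 [ 0.0058 -0.0092  0.1057]
-70 35 -3.088746720703884
-60 21 2.3659074966139055
-50 18 1.8609699865286529
-40 15 1.8775705863456635
-30 9 0.9929661470544751
-20 3 1.3783902654832831
-10 21 1.8731288129427535
```

View pics/top5f.png

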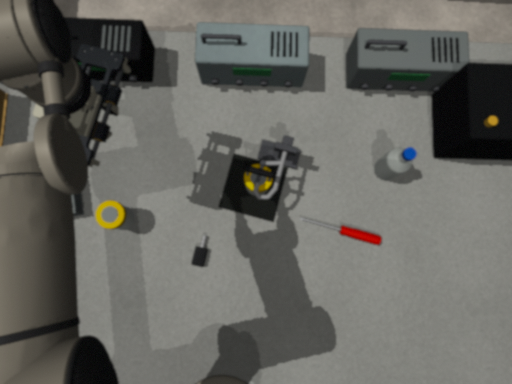

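Call:
send_rows(motion=[{"hand": -0.3,"slide": [0,0,0],"spin": 0},{"hand": -0.3,"slide": [0,0,0],"spin": 0},{"hand": -0.3,"slide": [0,0,0],"spin": 0}])

```text
time: 16.45
tool_pos: [0.6169, 0.201, 0.2798]
tool_rot: [0.545, 1.514, -1.281]
contact_force: [1.3, 0.2, -1.4]
opening: 0.0322
```

```bash
python3 -c "
from cell import job,observe
s=observe();print(s['time'],s['contact_force'],s['qvel']);print(job.hand_in())"
```

```text
16.45 [ 1.30495824  0.15726055 -1.39663731] [-0.01626673 -0.00918773  0.00886149 -0.00049111 -0.0011602  -0.00281342]
the job is handed in; nothing more can be done
None
```

The lantern is locked in the hook, standing on the pad and released. I handed the job in at 16.45 s; it gave no verdict.

- **Gate:** I lifted the lantern by its grip and pressed the gate in with the upright on the bay side (post_b). The force peaked at about 5.5 N, then dropped to zero as the upright slipped past. The pictures show the gate shut behind it.
- **Pull:** I pulled back against the shut gate from about 11.4 to 12.65 s. The wrist read 7.4–11.2 N towards the hook, mostly 8.5–10 N. The reading dipped to 7.4 N for a moment, within the sensor's noise of about ±0.7 N of the 7 N mark. I then pulled at about 10 N for another 0.4 s.
- **Final state:** The last pictures show the grip and cap level to within about 0.01 rad, with the grip at standing height (top about 180 mm, 182 mm expected). The gate lies in line with the nose, and the lantern sits about 6 mm off the pad's middle along hook y. The gripper is well clear, and the bystanders look unmoved.

**Checks that disagreed:**
- **Hook offset:** By feel the hook sits about 3 to 5 mm towards +y of its stated pose, while the pictures suggested 1 to 2 mm.
- **Tilt:** The tool tilted about 0.05 rad during the pull, and the lantern was tilted until it was let go.
- **Last force reading:** Just before hand-in the wrist read about 1.9 N with nothing in reach. That is above the earlier noise, and I put it down to noise without checking further.

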